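Cover the sample cup and lock the shaker's hold-down fork over it

ROBOT

A 6-joint arm with a two-finger parallel gripper is mounted at the origin on a cart in front of the work surface, level with it; the furniture and walls round the work are solid. World frame = base frame: x ahead of the robot, y to its left, z up, the work surface at z = 0. Lengths are in m, angles in degrees, forces in N, time in s.
With the tool pointing down it reaches from about 0.4 to 0.925 m from the base axis. Payload 3.4 kg.
Tool frame: the origin (TCP) lies between the finger pads; the fingertips stand 17 mm ahead of it and the grasp point (between the pads) lies 2 mm behind it (tips_ahead is the distance from the TCP to the fingertips, in m); z points along the fingers, y is the line along which they close (so a half turn about z gives the same grasp; the last joint's range is limited). The gripper opens to 85 mm and grips with 20 to 120 N. Pads are 22 mm wide; open, the fingers measure 114 mm over their backs; the gripper's body (76 mm by 85 mm) begins 54 mm behind the grasp point. The pads swing forward as they close: fully open they stand 13 mm farther back than shut.
Start: joints at [66.434, 17.578, 86.31, -0, 76.112, -4.211], TCP at [0.191, 0.543, 0.248] pointing down, gripper open.
Joint ranges: [-179.03, 179.03], [-60, 130.46], [8.19, 133.38], [-81.62, 261.62], [5.75, 156.47], [-153.77, 153.77]. Speed limits (degrees/s): [147.25, 147.25, 180, 180, 180, 180].

INTERFACE

Orientations are given as [roll, pitch, yaw] about the fixed x, y, z axes, in that order (R = Rz(yaw) Ry(pitch) Rx(roll)).
In Python, from bench import * gives the robot as it stands.
- The arm moves only by the tool jog_arm, never from a script. Its argument "series" is a list that holds one entry, the list of rows, each a list of 5 numbers: the closure, from 0 (fully open) to 1 (shut), then the shift along the tool's x, y, z as a fraction of full scale, then the turn about the tool's z as a fraction of full scale. A call has 1 to 5 rows; each row shifts and turns the commanded pose from where the row before left it, along the tool's axes as they then stand; what a row does not reach is not made up. Full scale, the value 1, is 2.5 cm for a shift and 0.1 rad for a turn. A row lasts 1/12 s, in which the tool goes at most 41.7 mm and 7.16 degrees, less where a joint would pass 70% of its speed; a pose out of reach is approached as far as the arm can. A call with a number of a shift or a turn outside -1 to 1 is refused whole. A call with a gripper value outside its range is refused whole. The fingers move at their own pace and stop on an object; the grip force is fixed at half the most. Time passes only in rows, so rows that do not move let the fingers close. It gives the time, the measured TCP pose, the force, the opening and the grip force at its end, in the units of the state.
- sense(): the state, without advancing time (a new reading comes with each control period).
- get_image(name): name is "scene" or "top" or "wrist"; returns a dict with "frame" (400x640x3 uint8, red, green, blue), "depth" (400x640 float32, m along the optical axis (not along the pixel's ray), 0 where there is no reading), "fx", "fy", "cx", "cy" (pixels), "xyz" and "orientation" of the camera in the world. Camera axes: x right, y down, z forward; pixel columns grow to the right and rows downward; lengths in m; the calibration is good to about 2 mm. A picture is of the moment at which its call begins.
- hand_in(): hands the job in; it is judged then, once.
Trained networks look in the newest picture that a camera, given by its name, has taken for a name from the list of things; names that differ only in an ending like _2 or _b are one class to them, and where a whole thing is asked for, a point or a joint stands for the part that bears it (a point fixed in the world has none). Each returns a list of dicts, best first, with "conf" (0 to 1); they miss things now and then, are a little off and sometimes report something else, mostly with a low value. They report only what shows in the picture. A call takes as long as a camera call. They do not tell look-alikes from the thing itself.
- trace(thing, camera): "region" (400x640 bool, what is visible of it) and "at" ([column, row] in pixels, amid what is visible of it).
- place_of(thing, camera): "at" ([column, row] in pixels: a listed point, or the origin of a listed thing).
The state is a dict: "t": time; "joint_pos": joint angles; "dq": joint speeds; "joint_torque": joint torques, N m; "tcp_pos": TCP position; "ee_rot": TCP orientation; "contact_force": force on the tool from outside, world axes, zero at the start; "ft_torque": the same for the moment, N m; "grip_width": opening from 0.0 (shut) to 1.0 (fully open); "finger_force": force on a finger pad.
Only numpy, scipy, OpenCV 4.12 (cv2) and the standard library are available. Lean on these libraries where they do the work, as an engineer would, in place of code of your own. Each camera call takes 0.05 s, during which the arm holds its last target. There are 200 camera calls.

TASK

Get the bench shaker ready to run: put the loose metal cover on the grey cup that stands in the shaker, so that it sits seated and level on the rim, and let go of it. Then pull up the knob of the lock plunger, slide the hold-down fork along its tube over the cover to the next hole, and let the spring drop the pin fully home in that hole. Finish still gripping the plunger's knob, holding the pin home because the shaker is started next, and leave the other things on the bench where they are.

Things in the scene. Friction and masses are not known exactly. Their poses are not given: they have to be found in the camera images.
- shaker: Fixed bench shaker, white housing 150 x 282 mm, aluminium deck 45 mm above the bench. Origin on the bench under the cup's axis, z up, y from the cup along the horizontal square tube (20 mm, axis 78 mm up, from y = 46 to 206 mm); housing y = -70 to 212 mm; front panel on its -x side. The tube's top has 8 mm holes at y = 146 mm (parked) and 76 mm (next).
- cup: Open grey plastic sample cup, 67 mm across the rim, 48 mm high, mouth 57 mm wide inside; stands loose between four black locating pins, 13 mm high, on the shaker's deck. Origin at the centre of its underside, z up.
- nest (a point): Point on the shaker's deck in the middle of the four locating pins, 45 mm above the bench: where the cup's underside centre belongs.
- cup_rim (a point): Centre of the cup's mouth at rim height (93 mm above the bench).
- cover: Loose aluminium cover, 50 to 100 g: tapered spigot 6 mm deep (49 mm wide at its foot, 55 at the plate) for the cup's mouth, plate 74 mm wide, 3 mm thick, upright round knob 20 mm wide, 26 mm tall. Origin at the centre of the spigot's underside, z up through the knob (top at 35 mm). Starts on the bench, knob up. Seated: origin 6 mm below cup_rim, plate's top 96 mm above the bench.
- fork_slide (a joint): Travel in m of the sliding section (sleeve with fork and plunger) along the tube: 0 parked, grows towards the cup (the shaker's -y); 0.070 is the next hole, fork over the cover. About 1 mm of play in a hole either way; stop at 0.074. Rubs with 1.5 N; riding up on the cover's plate adds about 5 N.
- fork: Hold-down fork at the section's front: two 5 mm wire tines, 33 mm apart, tips turned up 6 mm; they pass either side of the cover's knob and ride up on its plate; a spring lets the fork rise 8 mm and presses with about 5 N. Parked, the tips stand about 4 mm clear of the seated plate's edge. Origin at bench height, 34 mm from the plunger's axis towards the cup; axes as the shaker's.
- plunger (a joint): Lift in m of the lock plunger: 0 pin fully home in a hole; 0.007 the pin's round tip stands on the tube's top (lift past this to slide freely); 0.011 top stop. A spring pushes it down with 5 N at 0, 10 N at 0.010.
- plunger_knob (a point): Middle of the plunger's knob, a black upright round knob 24 mm wide, 24 mm tall, on the shaker's y axis, 124 mm above the bench with the pin home. It rises with the plunger and travels with the section. Below it: a 9 mm neck, 8 mm lower a nut 18 mm wide, then the sleeve (top 93 mm up, 29 mm wide); two screw heads up to 128 mm, 34 mm towards the cup.
- powder_jar: Bystander: white jar with ribbed screw lid, 62 mm wide, 90 mm tall; origin under its centre.
- screwdriver: Bystander: small screwdriver with orange handle, 162 mm long, lying; origin under its middle.
- std_bottle: Bystander: small white bottle with red cap, 44 mm wide, 75 mm tall; origin under its centre.
Not all that is in view belongs to the job. There is more than one size of the cover; the job needs the middle-sized.

How it is judged (in metres and radians):
On the way, in this order (a step that is already met when the one before it is completed fails the run):
1. the cover sits seated and level on the cup, let go of, with the fork still parked (z of cover in the frame of cup_rim between -0.0075 and -0.0045 m and angle between cover's own z axis and vertical below 0.04 rad and horizontal distance between cover and cup_rim below 0.006 m and contact force between the fingers and cover below 0.1 N and value of joint fork_slide below 0.004 m), for 0.3 s.
2. the plunger is pulled up so that its pin is out of the parking hole (value of joint plunger above 0.0065 m and contact force between the fingers and plunger above 1 N), for 0.05 s.
At the end, for the whole second after the job is handed in: Cover on the rim: height within 1.5 mm, tilt under 0.04 rad, centre within 6 mm, untouched by the fingers; cup within 6 mm of its place; fork_slide 0.067 to 0.073; plunger under 0.0015; fork presses the cover with over 1.5 N; fingers hold the plunger's knob with over 2 N (z of cover in the frame of cup_rim between -0.0075 and -0.0045 m and angle between cover's own z axis and vertical below 0.04 rad and horizontal distance between cover and cup_rim below 0.006 m and distance between cup and nest below 0.006 m and contact force between the fingers and cover below 0.1 N and value of joint fork_slide between 0.067 and 0.073 m and value of joint plunger below 0.0015 m and contact force between fork and cover above 1.5 N and contact force between the fingers and plunger above 2 N); the arm keeps its last pose, push and grip.
It fails at once if a bystander (jar, screwdriver, small bottle) is shifted by more than 25 mm (distance of any of powder_jar, screwdriver, std_bottle from where it was at the start of the episode above 0.025 m).
It fails at once if the cup is lifted or tipped out from between its pins (distance between cup and nest above 0.015 m).
It also fails if it takes over 48 s, if anything falls off the work surface, if the arm or the gripper's body presses on something with over 40 N, if the wrist force passes 120 N, or if a joint passes its speed limit or range.

## Working session

There is one attempt and no reset: what is moved stays moved. The work goes in short steps, Python scripts to look and compute and a tool call to move; the robot and the scene stay as the last step left them, time stands still between calls to the robot, and variables do not carry over. Pictures are saved under pics/ and viewed, at most 10 in all, crops included, and the job is handed in when it is done.

Besides the shell and the picture viewer there is one more tool, called as a command line: name --argument value ..., lists and objects as JSON in quotes. jog_arm: Moves the arm, as the interface text tells. Shift numbers are shares of 2.5 cm and turn numbers shares of 0.1 rad, none past 1 either way. Its arguments: {"type":"object","properties":{"series":{"type":"array","items":{"type":"array","items":{"type":"array","items":{"type":"number","minimum":-1,"maximum":1}}}}},"required":["series"]}

```bash
mkdir -p pics
cat > h.py <<'E'
from bench import *
import numpy as np, cv2
from scipy.spatial.transform import Rotation as R
def cam(n):
    im=get_image(n); im['R']=R.from_euler('xyz',im['orientation'],degrees=True).as_matrix(); return im
def pts(im,m=None):
    d=im['depth']; v,u=np.nonzero((d>0)&(m if m is not None else True)); z=d[v,u]
    c=np.c_[(u-im['cx'])/im['fx']*z,(v-im['cy'])/im['fy']*z,z]
    return c@im['R'].T+np.array(im['xyz'])
def onz(im,uv,z):
    r=im['R']@np.array([(uv[0]-im['cx'])/im['fx'],(uv[1]-im['cy'])/im['fy'],1]); o=np.array(im['xyz'])
    return o+r*(z-o[2])/r[2]
def save(im,f): cv2.imwrite('pics/'+f,im['frame'][:,:,::-1])
E
python3 - <<'E'
from h import *
print(sense()['ee_rot'],sense()['t'])
for c in ['top','scene']:
    im=cam(c); save(im,c+'1.png'); print(c,np.round(im['xyz'],3),np.round(im['orientation'],1))
    for t,z in [('cover',0),('plunger_knob',.124),('cup_rim',.093),('shaker',0),('fork',0),('cup',.045),('nest',.045),('powder_jar',0),('screwdriver',0),('std_bottle',0)]:
        for o in place_of(t,c): print(t,round(o['conf'],2),np.round(o['at']),np.round(onz(im,o['at'],z),4))
    for o in trace('cover',c):
        p=pts(im,o['region']); print('trace',round(o['conf'],2),o['at'],np.round(p.min(0),3),np.round(p.max(0),3))
E
```

```text
[-1.79881143e+02 -9.81670567e-03  1.60642296e+02] 0.0
top [ 0.454 -0.061  1.101] [-175.3   -0.6  -89.2]
cover 0.8 [458. 224.] [ 0.4881 -0.427   0.    ]
cover 0.78 [364. 230.] [ 0.4706 -0.1737  0.    ]
cover 0.75 [417. 219.] [ 0.5021 -0.3164  0.    ]
plunger_knob 0.39 [249. 167.] [0.6154 0.1159 0.124 ]
cup_rim 0.55 [309. 174.] [ 0.6053 -0.027   0.093 ]
shaker 0.82 [310. 176.] [ 0.6125 -0.0264  0.    ]
fork 0.76 [268. 176.] [0.6127 0.0848 0.    ]
cup 0.73 [190. 231.] [0.4595 0.2748 0.045 ]
cup 0.64 [308. 173.] [ 0.6141 -0.0246  0.045 ]
nest 0.94 [312. 175.] [ 0.6093 -0.033   0.045 ]
powder_jar 0.85 [195. 167.] [0.632  0.2827 0.    ]
screwdriver 0.53 [191. 233.] [0.455  0.2863 0.    ]
screwdriver 0.39 [194. 168.] [0.6314 0.2864 0.    ]
std_bottle 0.68 [423. 162.] [ 0.6565 -0.3344  0.    ]
trace 0.96 [415.4, 217.6] [ 0.469 -0.35   0.004] [ 0.541 -0.28   0.039]
trace 0.95 [362.8, 229.1] [ 0.419 -0.229 -0.002] [ 0.523 -0.125  0.055]
trace 0.71 [453.8, 223.0] [ 0.47  -0.45   0.001] [ 0.521 -0.397  0.029]
scene [-0.032 -0.483  0.967] [-1.405e+02 -1.000e-01 -5.170e+01]
cover 0.92 [335. 258.] 
[... 159 characters left out ...]
2 0.1191 0.124 ]
cup_rim 0.96 [324. 184.] [ 0.6004 -0.0274  0.093 ]
fork 0.42 [297. 186.] [0.6028 0.0841 0.    ]
cup 0.57 [325. 192.] [ 0.6103 -0.0247  0.045 ]
nest 0.61 [320. 197.] [ 0.5856 -0.0236  0.045 ]
powder_jar 0.8 [256. 158.] [ 0.6176  0.2779 -0.    ]
screwdriver 0.62 [222. 186.] [0.4519 0.2751 0.    ]
screwdriver 0.58 [298. 184.] [0.6145 0.0869 0.    ]
std_bottle 0.9 [421. 241.] [ 0.6637 -0.3342  0.    ]
trace 0.9 [386.3, 273.4] [ 0.467 -0.352  0.004] [ 0.54  -0.282  0.039]
trace 0.83 [338.9, 252.6] [ 0.419 -0.23   0.008] [ 0.523 -0.128  0.054]
trace 0.72 [304.5, 187.9] [ 0.518 -0.096 -0.007] [0.721 0.254 0.139]
trace 0.6 [423.4, 300.2] [ 0.466 -0.448  0.001] [ 0.52  -0.402  0.028]
```

Run:
```python
from h import *
for c in ['top','scene']:
    im=cam(c); p=pts(im)
    def box(n,x0,x1,y0,y1,z0,z1):
        q=p[(p[:,0]>x0)&(p[:,0]<x1)&(p[:,1]>y0)&(p[:,1]<y1)&(p[:,2]>z0)&(p[:,2]<z1)]
        if len(q)<4: print(c,n,len(q));return
        r=cv2.minEnclosingCircle(q[:,:2].astype(np.float32)); 
        print(c,n,len(q),'med',np.round(np.median(q,0),4),'circ',np.round(r[0],4),round(r[1],4),'rect',[np.round(a,3) for a in cv2.minAreaRect(q[:,:2].astype(np.float32))])
    box('knob',.46,.55,-.36,-.27,.028,.05)
    box('plate',.45,.56,-.37,-.26,.004,.015)
    box('rim',.55,.66,-.08,.03,.085,.1)
    box('pknob',.58,.64,.09,.14,.128,.15)
    box('screws',.58,.64,.05,.09,.118,.135)
    box('tube',.58,.64,.14,.2,.083,.097)
    box('deck',.5,.75,-.12,.25,.035,.052)
    im['frame']=cv2.resize(im['frame'][100:300,140:500],None,fx=2.2,fy=2.2,interpolation=2); save(im,c+'c.png')
```

```text
top knob 45 med [ 0.5048 -0.3142  0.0344] circ [ 0.5056 -0.3154] 0.0099 rect [array([ 0.505, -0.316]), array([0.019, 0.016]), np.float64(89.698)]
top plate 563 med [ 0.5036 -0.314   0.0086] circ [ 0.5085 -0.3189] 0.0654 rect [array([ 0.502, -0.313]), array([0.106, 0.103]), np.float64(3.274)]
top rim 140 med [ 0.6118 -0.0103  0.0911] circ [ 0.6077 -0.0119] 0.0439 rect [array([ 0.609, -0.013]), array([0.065, 0.085]), np.float64(0.55)]
top pknob 87 med [0.6081 0.1225 0.1352] circ [0.6087 0.1065] 0.0274 rect [array([0.608, 0.112]), array([0.046, 0.042]), np.float64(1.35)]
top screws 19 med [0.6267 0.0875 0.127 ] circ [0.6089 0.0875] 0.0254 rect [array([0.609, 0.087]), array([0.004, 0.051]), np.float64(89.153)]
top tube 259 med [0.6089 0.1653 0.0922] circ [0.6095 0.1642] 0.0276 rect [array([0.609, 0.162]), array([0.046, 0.043]), np.float64(2.27)]
top deck 4480 med [0.5961 0.0327 0.045 ] circ [0.6085 0.0477] 0.1558 rect [array([0.608, 0.048]), array([0.279, 0.149]), np.float64(89.965)]
scene knob 43 med [ 0.5022 -0.3176  0.0346] circ [ 0.5033 -0.317 ] 0.01 rect [array([ 0.502, -0.318]), ar
[... 205 characters left out ...]
med [ 0.6105 -0.0135  0.0904] circ [ 0.6061 -0.015 ] 0.0435 rect [array([ 0.612, -0.017]), array([0.085, 0.066]), np.float64(69.343)]
scene pknob 46 med [0.6064 0.1181 0.1343] circ [0.6083 0.12  ] 0.0131 rect [array([0.609, 0.121]), array([0.02 , 0.023]), np.float64(67.966)]
scene screws 14 med [0.6269 0.0863 0.1269] circ [0.6083 0.0863] 0.0257 rect [array([0.608, 0.086]), array([0.005, 0.051]), np.float64(89.698)]
scene tube 130 med [0.6053 0.1617 0.0925] circ [0.6076 0.1617] 0.0263 rect [array([0.608, 0.161]), array([0.047, 0.041]), np.float64(1.842)]
scene deck 2098 med [0.5791 0.0268 0.0451] circ [0.6095 0.0442] 0.1543 rect [array([0.605, 0.045]), array([0.147, 0.281]), np.float64(0.47)]
```

View pics/topc.png

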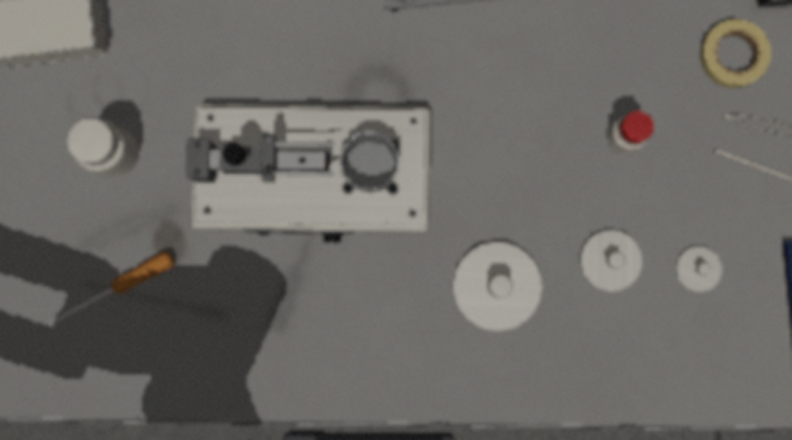

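View pics/scenec.png

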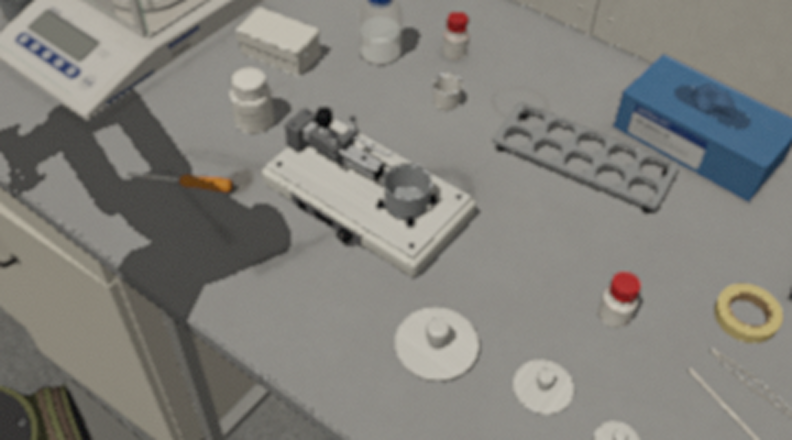

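The top crop shows the shaker aligned with the world axes: cup at about (370,160), plunger knob at (236,153). The middle cover is at (613,260), between the large one at (500,285) and the small one at (700,268). The scene crop agrees. First I'll turn the tool so the fingers close along x.

jog_arm --series '[[[0, 0, 0, 0, 1], [0, 0, 0, 0, 1], [0, 0, 0, 0, 1], [0, 0, 0, 0, 1], [0, 0, 0, 0, 1]]]'

```text
t: 1.72
tcp_pos: [0.1906, 0.5425, 0.2483]
ee_rot: [-180.0, -0.0, 131.7]
contact_force: [0.3, -0.5, 0.8]
grip_width: 1.002
finger_force: 0.0
```

jog_arm --series '[[[0, 0, 0, 0, 1], [0, 0, 0, 0, 1], [0, 0, 0, 0, 1], [0, 0, 0, 0, 1], [0, 0, 0, 0, 1]]]'

```text
t: 2.13
tcp_pos: [0.1906, 0.5425, 0.2483]
ee_rot: [180.0, -0.0, 103.1]
contact_force: [-0.9, -0.3, -0.5]
grip_width: 1.001
finger_force: 0.0
```

jog_arm --series '[[[0, 0, 0, 0, 1], [0, 0, 0, 0, 1], [0, 0, 0, 0, 0.33], [0, 0, 0, 0, 0], [0, 0, 0, 0, 0]]]'

```text
t: 2.55
tcp_pos: [0.1906, 0.5425, 0.2483]
ee_rot: [180.0, -0.0, 90.1]
contact_force: [-0.3, -0.4, 0.9]
grip_width: 1.001
finger_force: 0.0
```

jog_arm --series '[[[0, -0.9, 0.8, 0, 0], [0, -0.9, 0.8, 0, 0], [0, -0.9, 0.8, 0, 0], [0, -0.9, 0.8, 0, 0], [0, -0.9, 0.8, 0, 0]]]'

```text
t: 2.97
tcp_pos: [0.2912, 0.429, 0.2484]
ee_rot: [180.0, -0.0, 90.1]
contact_force: [0.5, 1.0, 0.3]
grip_width: 0.998
finger_force: 0.0
```

jog_arm --series '[[[0, -0.9, 0.8, 0, 0], [0, -0.9, 0.8, 0, 0], [0, -0.9, 0.8, 0, 0], [0, -0.9, 0.8, 0, 0], [0, -0.9, 0.8, 0, 0]]]'

```text
t: 3.38
tcp_pos: [0.3914, 0.3163, 0.2485]
ee_rot: [180.0, -0.0, 90.1]
contact_force: [0.2, 0.3, -0.1]
grip_width: 1.001
finger_force: 0.0
```

jog_arm --series '[[[0, -1, 0.9, 0, 0], [0, -1, 0.9, 0, 0], [0, -1, 0.9, 0, 0], [0, -1, 0.9, 0, 0], [0, -1, 0.9, 0, 0]]]'

```text
t: 3.8
tcp_pos: [0.504, 0.1911, 0.2485]
ee_rot: [180.0, -0.0, 90.1]
contact_force: [0.1, 0.2, -0.2]
grip_width: 1.002
finger_force: 0.0
```

jog_arm --series '[[[0, -1, 0, 0, 0], [0, -1, 0, 0, 0], [0, -1, 0, 0, 0], [0, -1, 0, 0, 0], [0, -1, 0, 0, 0]]]'

```text
t: 4.22
tcp_pos: [0.503, 0.0662, 0.2483]
ee_rot: [180.0, 0.0, 90.1]
contact_force: [0.6, 0.4, -0.0]
grip_width: 0.997
finger_force: 0.0
```

jog_arm --series '[[[0, -1, 0, 0, 0], [0, -1, 0, 0, 0], [0, -1, 0, 0, 0], [0, -1, 0, 0, 0], [0, -1, 0, 0, 0]]]'

```text
t: 4.63
tcp_pos: [0.503, -0.0587, 0.2485]
ee_rot: [180.0, 0.0, 90.1]
contact_force: [-0.0, -0.4, -0.5]
grip_width: 0.999
finger_force: 0.0
```

jog_arm --series '[[[0, -1, 0, 0, 0], [0, -1, 0, 0, 0], [0, -1, 0, 0, 0], [0, 0, 0, 0, 0], [0, 0, 0, 0, 0]]]'

```text
t: 5.05
tcp_pos: [0.5031, -0.1336, 0.2483]
ee_rot: [180.0, -0.0, 89.9]
contact_force: [-0.9, 0.7, -0.2]
grip_width: 1.001
finger_force: 0.0
```

```bash
cat > w.py <<'E'
from h import *
import sys
im=cam('wrist'); save(im,sys.argv[1]+'.png'); print(np.round(im['xyz'],3),np.round(im['orientation'],1),sense()['tcp_pos'],sense()['ee_rot'])
p=pts(im)
def box(n,x0,x1,y0,y1,z0,z1):
    q=p[(p[:,0]>x0)&(p[:,0]<x1)&(p[:,1]>y0)&(p[:,1]<y1)&(p[:,2]>z0)&(p[:,2]<z1)]
    if len(q)<4: print(n,len(q));return
    r=cv2.minEnclosingCircle(q[:,:2].astype(np.float32)); 
    print(n,len(q),'med',np.round(np.median(q,0),4),'circ',np.round(r[0],4),round(r[1],4),'rect',[np.round(a,4) for a in cv2.minAreaRect(q[:,:2].astype(np.float32))])
E
python3 - wrist1 <<'E'
import sys; exec(open('w.py').read())
box('knob',.48,.53,-.345,-.29,.030,.05)
box('plate',.45,.56,-.37,-.265,.006,.015)
E
```

```text
[ 0.503 -0.062  0.373] [ 1.638e+02 -0.000e+00 -1.000e-01] [ 0.50291567 -0.1325482   0.24820313] [-1.79984301e+02 -4.20812658e-02  8.99584578e+01]
knob 161 med [ 0.5018 -0.3133  0.0342] circ [ 0.502  -0.3149] 0.0098 rect [array([ 0.5018, -0.3144]), array([0.0183, 0.0186]), np.float64(89.2388)]
plate 1650 med [ 0.5018 -0.3098  0.0086] circ [ 0.5015 -0.3156] 0.0374 rect [array([ 0.5018, -0.3149]), array([0.0725, 0.0731]), np.float64(58.5071)]
```

jog_arm --series '[[[0, -1, 0, 0, 0], [0, -1, 0, 0, 0], [0, -1, 0, 0, 0], [0, -1, 0, 0.5, 0], [0, -1, 0, 0.5, 0]]]'

```text
t: 5.52
tcp_pos: [0.504, -0.2573, 0.224]
ee_rot: [179.9, 0.0, 90.1]
contact_force: [-0.3, 0.5, -0.5]
grip_width: 1.002
finger_force: 0.0
```

jog_arm --series '[[[0.3, -1, 0, 0.5, 0], [0.3, -1, 0, 0.5, 0], [0.5, -0.26, -0.04, 1, 0], [0.5, 0, 0, 1, 0], [0.5, 0, 0, 1, 0]]]'

```text
t: 5.93
tcp_pos: [0.5027, -0.3136, 0.1226]
ee_rot: [179.9, 0.0, 90.0]
contact_force: [0.2, 0.3, -0.8]
grip_width: 0.501
finger_force: 0.0
```

jog_arm --series '[[[0.5, 0, 0, 1, 0], [0.5, 0, 0, 1, 0], [0.5, 0, 0, 0.5, 0], [0.5, 0, 0, 0, 0], [0.5, 0, 0, 0, 0]]]'

```text
t: 6.35
tcp_pos: [0.5021, -0.3126, 0.0602]
ee_rot: [-179.9, -0.1, 90.1]
contact_force: [-0.1, 0.6, -0.2]
grip_width: 0.497
finger_force: 0.0
```

jog_arm --series '[[[0.5, -0.1, 0, 0.7, 0], [0.5, 0, 0, 0.53, 0], [0.5, 0, 0, 0, 0], [0.8, 0, 0, 0, 0], [1, 0, 0, 0, 0]]]'

```text
t: 6.77
tcp_pos: [0.5031, -0.3168, 0.0316]
ee_rot: [179.9, 0.1, 90.0]
contact_force: [0.9, -0.4, 3.7]
grip_width: 0.229
finger_force: 7.8
```

jog_arm --series '[[[1, 0, 0, 0, 0], [1, 0, 0, 0, 0], [1, 0, 0, 0, 0], [1, 0, 0, 0, 0], [1, 0, 0, 0, 0]]]'

```text
t: 7.18
tcp_pos: [0.5032, -0.3169, 0.0318]
ee_rot: [179.8, 0.1, 90.0]
contact_force: [0.3, 1.2, 6.6]
grip_width: 0.212
finger_force: 59.2
```

jog_arm --series '[[[1, 0, 0, -0.4, 0], [1, 0, 0, -0.8, 0], [1, 0, 0, -1, 0], [1, 0, 0, -1, 0], [1, 0, 0, -1, 0]]]'

```text
t: 7.6
tcp_pos: [0.5017, -0.3164, 0.1367]
ee_rot: [-180.0, -0.0, 90.0]
contact_force: [0.9, -0.5, -1.1]
grip_width: 0.208
finger_force: 58.7
```

jog_arm --series '[[[1, 0.4, 0, -1, 0], [1, 0.7, 0.2, -1, 0], [1, 1, 0.4, -1, 0], [1, 1, 0.4, -1, 0], [1, 1, 0.4, -1, 0]]]'

```text
t: 8.02
tcp_pos: [0.5367, -0.2131, 0.2621]
ee_rot: [180.0, 0.0, 89.9]
contact_force: [1.2, -0.6, -1.2]
grip_width: 0.207
finger_force: 58.7
```

jog_arm --series '[[[1, 1, 0.4, -0.8, 0], [1, 1, 0.4, -0.5, 0], [1, 1, 0.4, 0, 0], [1, 1, 0.4, 0, 0], [1, 1, 0.4, 0, 0]]]'

```text
t: 8.43
tcp_pos: [0.587, -0.0878, 0.294]
ee_rot: [179.9, 0.0, 90.0]
contact_force: [-0.2, -0.6, -0.9]
grip_width: 0.213
finger_force: 58.7
```

jog_arm --series '[[[1, 1, 0.4, 0, 0], [1, 1, 0.4, 0, 0], [1, 1, 0, 0, 0], [1, 1, 0, 0, 0], [1, 1, 0, 0, 0]]]'

```text
t: 8.85
tcp_pos: [0.6066, 0.0371, 0.293]
ee_rot: [-180.0, 0.0, 90.0]
contact_force: [-0.2, 0.1, -0.2]
grip_width: 0.208
finger_force: 58.7
```

jog_arm --series '[[[1, 1, 0, 0, 0], [1, 0.8, 0, 0, 0], [1, 0.4, 0, 0, 0], [1, 0, 0, 0, 0], [1, 0, 0, 0, 0]]]'

```text
t: 9.27
tcp_pos: [0.6068, 0.0907, 0.2928]
ee_rot: [180.0, 0.1, 90.1]
contact_force: [0.8, -0.5, -0.3]
grip_width: 0.209
finger_force: 58.7
```

```bash
python3 - wrist2 <<'E'
import sys; exec(open('w.py').read())
box('rim',.55,.66,-.08,.02,.088,.1)
box('pknob',.58,.64,.10,.15,.131,.15)
box('screws',.57,.65,.06,.10,.118,.132)
for t,z in [('cup_rim',.093),('plunger_knob',.124),('nest',.045)]:
    for o in place_of(t,'wrist'): print(t,round(o['conf'],2),np.round(o['at']),np.round(onz(im,o['at'],z),4))
E
```

```text
[0.607 0.162 0.418] [163.7  -0.    0. ] [0.60694711 0.09008923 0.29275115] [1.79999063e+02 6.08541569e-02 8.99959239e+01]
rim 0
pknob 482 med [0.6072 0.1238 0.1351] circ [0.6071 0.1235] 0.0124 rect [array([0.6072, 0.1234]), array([0.0227, 0.0244]), np.float64(69.9349)]
screws 15 med [0.5878 0.0931 0.1206] circ [0.6065 0.0923] 0.0239 rect [array([0.6065, 0.0933]), array([0.0475, 0.0019]), np.float64(1.1731)]
plunger_knob 0.65 [319. 154.] [0.606  0.1214 0.124 ]
```

View pics/wrist2.png

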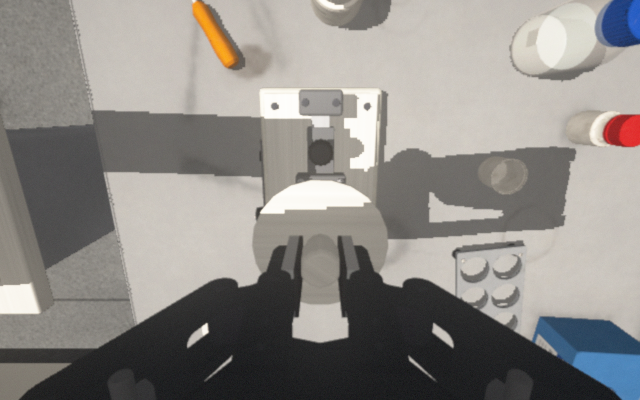

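The picture shows the plunger knob at (320,152), with the held cover (level, at about (320,240)) hiding the cup. I'll back off toward -y so the camera can see the cup.

jog_arm --series '[[[1, -1, 0, 0, 0], [1, -1, 0, 0, 0], [1, -1, 0, 0, 0], [1, -1, 0, 0, 0], [1, -1, 0, 0, 0]]]'

```text
t: 9.88
tcp_pos: [0.6068, -0.0362, 0.2926]
ee_rot: [-180.0, 0.0, 89.9]
contact_force: [1.0, 0.4, -1.3]
grip_width: 0.209
finger_force: 58.7
```

jog_arm --series '[[[1, -1, 0, 0, 0], [1, -0.8, 0, 0, 0], [1, -0.2, 0, 0, 0], [1, 0, 0, 0, 0], [1, 0, 0, 0, 0]]]'

```text
t: 10.3
tcp_pos: [0.6069, -0.0844, 0.2925]
ee_rot: [-180.0, -0.0, 89.9]
contact_force: [-0.3, 0.3, -1.0]
grip_width: 0.207
finger_force: 58.7
```

```bash
python3 - wrist3 <<'E'
import sys; exec(open('w.py').read())
box('rim',.55,.66,-.065,.015,.088,.1)
box('pknob',.58,.64,.10,.15,.131,.15)
t=np.array(sense()['tcp_pos'])
for z0 in (-.035,-.03,-.025,-.02): box('plate%g'%z0,t[0]-.05,t[0]+.05,t[1]-.05,t[1]+.05,t[2]+z0,t[2]+z0+.005)
q=p[(abs(p[:,0]-t[0])<.036)&(p[:,1]>t[1]+.015)&(p[:,1]<t[1]+.035)&(abs(p[:,2]-t[2]+.0225)<.006)]
print('plane',np.round(np.linalg.lstsq(np.c_[q[:,:2]-t[:2],np.ones(len(q))],q[:,2]-t[2],rcond=None)[0],4),len(q))
for t,z in [('cup_rim',.093),('plunger_knob',.124)]:
    for o in place_of(t,'wrist'): print(t,round(o['conf'],2),np.round(o['at']),np.round(onz(im,o['at'],z),4))
E
```

```text
[ 0.607 -0.013  0.418] [ 1.638e+02 -0.000e+00 -1.000e-01] [ 0.60687748 -0.08371535  0.29249035] [-1.79983182e+02 -4.65467723e-02  8.99667781e+01]
rim 608 med [ 0.6063 -0.0211  0.0916] circ [ 0.6071 -0.0228] 0.0338 rect [array([ 0.6068, -0.0231]), array([0.0662, 0.0663]), np.float64(89.965)]
pknob 0
plate-0.035 0
plate-0.03 35 med [ 0.6102 -0.0484  0.2672] circ [ 0.6081 -0.0772] 0.0353 rect [array([ 0.6112, -0.0653]), array([0.0364, 0.0694]), np.float64(75.5125)]
plate-0.025 8111 med [ 0.6066 -0.0695  0.2692] circ [ 0.6068 -0.0833] 0.0372 rect [array([ 0.6061, -0.0815]), array([0.0719, 0.0701]), np.float64(40.4162)]
plate-0.02 57 med [ 0.6065 -0.0756  0.2738] circ [ 0.6068 -0.0757] 0.0091 rect [array([ 0.6067, -0.0768]), array([0.0049, 0.0179]), np.float64(87.3394)]
plane [-0.0014 -0.0016 -0.0232] 3735
cup_rim 0.81 [318. 122.] [ 0.6057 -0.0242  0.093 ]
```

View pics/wrist3.png

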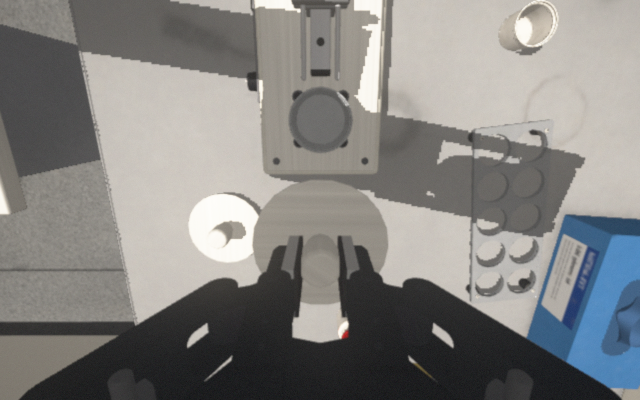

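The cup's mouth is at (320,120) px, clear of the fork, and reads (0.607, -0.023). The held cover sits level and centred on the TCP.

jog_arm --series '[[[1, 0.8, 0, 0, 0], [1, 1, 0, 0, 0], [1, 0.6, 0, 0.4, 0], [1, 0.03, 0, 1, 0], [1, 0, 0, 1, 0]]]'

```text
t: 10.87
tcp_pos: [0.6079, -0.0209, 0.2328]
ee_rot: [179.8, 0.0, 90.2]
contact_force: [0.5, -0.1, -1.0]
grip_width: 0.211
finger_force: 58.7
```

jog_arm --series '[[[1, 0, 0, 1, 0], [1, 0, 0, 1, 0], [1, 0, 0, 1, 0], [1, 0, 0, 0.7, 0], [1, 0, 0, 0.2, 0]]]'

```text
t: 11.28
tcp_pos: [0.6042, -0.0219, 0.131]
ee_rot: [-179.6, -0.0, 90.1]
contact_force: [-0.5, -0.9, -1.6]
grip_width: 0.204
finger_force: 58.7
```

jog_arm --series '[[[1, 0, 0, 0, 0], [1, 0, 0, 0, 0], [1, 0, 0, 0, 0]]]'

```text
t: 11.53
tcp_pos: [0.6083, -0.023, 0.1364]
ee_rot: [179.8, 0.0, 90.0]
contact_force: [0.7, -0.2, -1.2]
grip_width: 0.207
finger_force: 58.7
```

jog_arm --series '[[[1, 0, -0.02, 0.2, 0], [1, 0, 0, 0.2, 0], [1, 0, 0, 0.15, 0], [1, 0, 0, 0.07, 0], [1, 0, 0, 0, 0]]]'

```text
t: 11.95
tcp_pos: [0.6061, -0.0233, 0.119]
ee_rot: [-179.9, -0.0, 90.0]
contact_force: [0.1, 0.1, -1.0]
grip_width: 0.209
finger_force: 58.7
```

jog_arm --series '[[[1, 0, 0, 0.06, 0], [1, 0, 0, 0, 0], [1, 0, 0, 0, 0], [1, 0, 0, 0, 0]]]'

```text
t: 12.28
tcp_pos: [0.6065, -0.0233, 0.1186]
ee_rot: [180.0, 0.0, 90.0]
contact_force: [-2.1, -0.7, 5.0]
grip_width: 0.208
finger_force: 59.3
```

jog_arm --series '[[[0.7, 0, 0, 0, 0], [0.5, 0, 0, 0, 0], [0.4, 0, 0, 0, 0], [0.4, 0, 0, 0, 0], [0.4, 0, 0, -0.3, 0]]]'

```text
t: 12.7
tcp_pos: [0.6055, -0.0231, 0.1242]
ee_rot: [-179.8, -0.0, 90.0]
contact_force: [-0.9, 0.6, -0.3]
grip_width: 0.601
finger_force: 0.0
```

jog_arm --series '[[[0.4, 0, 0, -0.8, 0], [0.4, 0, 0, -1, 0], [0.4, 0, 0, -1, 0], [0.4, 0, 0, -1, 0], [0.4, 0, 0, -1, 0]]]'

```text
t: 13.12
tcp_pos: [0.6065, -0.0232, 0.2472]
ee_rot: [180.0, 0.0, 90.0]
contact_force: [0.6, -1.0, 0.2]
grip_width: 0.6
finger_force: 0.0
```

jog_arm --series '[[[0.2, -0.8, 0, -1, 0], [0.2, -1, 0, -0.6, 0], [0.2, -0.8, 0, 0, 0], [0.2, 0, 0, 0, 0], [0.2, 0, 0, 0, 0]]]'

```text
t: 13.53
tcp_pos: [0.6065, -0.089, 0.2861]
ee_rot: [180.0, -0.0, 89.9]
contact_force: [-0.2, 0.8, -0.2]
grip_width: 0.798
finger_force: 0.0
```

```bash
python3 - wrist4 <<'E'
import sys; exec(open('w.py').read())
box('plate',.55,.66,-.07,.03,.090,.101)
box('knobtop',.59,.63,-.05,.01,.115,.13)
q=p[(np.hypot(p[:,0]-.607,p[:,1]+.023)<.033)&(abs(p[:,2]-.096)<.006)]
print('plane',np.round(np.linalg.lstsq(np.c_[q[:,:2]-[.607,-.023],np.ones(len(q))],q[:,2],rcond=None)[0],4),len(q))
E
```

```text
[ 0.607 -0.018  0.411] [ 1.638e+02 -1.000e-01 -1.000e-01] [ 0.60622654 -0.08812768  0.28554876] [-1.79976225e+02 -4.88898501e-02  8.99450399e+01]
plate 3928 med [ 0.6062 -0.0203  0.0954] circ [ 0.6077 -0.013 ] 0.0462 rect [array([ 0.6062, -0.0146]), array([0.0733, 0.0885]), np.float64(0.9102)]
knobtop 351 med [ 0.6062 -0.0218  0.1212] circ [ 0.6062 -0.0223] 0.0099 rect [array([ 0.6064, -0.0221]), array([0.0183, 0.0191]), np.float64(45.7084)]
plane [ 0.0002 -0.0023  0.0954] 3077
```

View pics/wrist4.png

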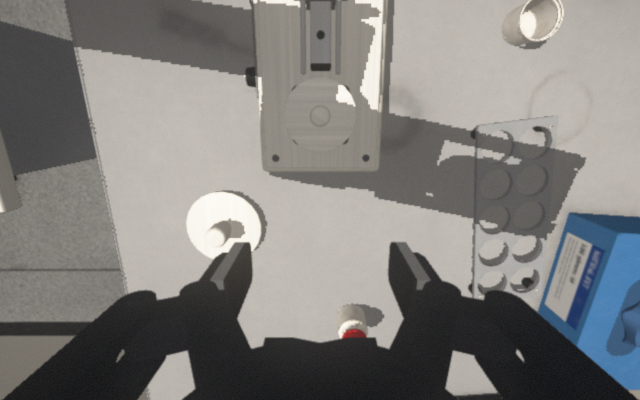

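The cover is seated and level at (320,115) px. Next is the plunger knob.

jog_arm --series '[[[0.3, 0.9, 0, 0, 0], [0.3, 1, 0, 0, 0], [0.3, 1, 0, 0, 0], [0.3, 1, 0, 0, 0], [0.3, 1, 0, 0, 0]]]'

```text
t: 14.0
tcp_pos: [0.6057, 0.0366, 0.2848]
ee_rot: [-179.9, -0.0, 90.0]
contact_force: [-0.3, 0.1, -0.5]
grip_width: 0.699
finger_force: 0.0
```

jog_arm --series '[[[0.4, 1, 0, 0, 0], [0.4, 1, 0, 0, 0], [0.4, 1, 0.02, 0.3, 0], [0.4, 0.5, 0, 0.7, 0], [0.4, 0.07, 0, 0.8, 0]]]'

```text
t: 14.42
tcp_pos: [0.607, 0.128, 0.2408]
ee_rot: [179.9, -0.1, 90.2]
contact_force: [0.8, -0.8, -0.0]
grip_width: 0.601
finger_force: 0.0
```

jog_arm --series '[[[0.4, 0, 0, 0.8, 0], [0.4, 0, 0, 0.8, 0], [0.4, 0, 0, 0.6, 0], [0.4, 0, 0, 0.2, 0], [0.4, 0, 0, 0, 0]]]'

```text
t: 14.83
tcp_pos: [0.6052, 0.1243, 0.1784]
ee_rot: [-179.7, 0.0, 90.1]
contact_force: [-0.9, 0.3, 0.1]
grip_width: 0.599
finger_force: 0.0
```

jog_arm --series '[[[0.4, 0, 0, 0, 0], [0.4, 0, 0, 0, 0]]]'

```text
t: 15.0
tcp_pos: [0.6078, 0.124, 0.1816]
ee_rot: [179.9, -0.0, 90.0]
contact_force: [-0.1, 0.7, -0.5]
grip_width: 0.601
finger_force: 0.0
```

jog_arm --series '[[[0.4, 0, 0, 0.6, 0], [0.4, 0, 0, 0.8, 0], [0.4, 0, 0, 0.6, 0], [0.4, 0, 0, 0.2, 0], [0.4, 0, 0, 0, 0]]]'

```text
t: 15.42
tcp_pos: [0.6067, 0.1234, 0.1252]
ee_rot: [-179.9, 0.0, 90.0]
contact_force: [0.2, -0.3, -0.5]
grip_width: 0.602
finger_force: 0.0
```

jog_arm --series '[[[0.5, 0, 0, 0, 0], [0.7, 0, 0, 0, 0], [1, 0, 0, 0, 0], [1, 0, 0, 0, 0], [1, 0, 0, 0, 0]]]'

```text
t: 15.83
tcp_pos: [0.6074, 0.1236, 0.1274]
ee_rot: [179.9, -0.0, 90.0]
contact_force: [-2.8, -0.1, 5.6]
grip_width: 0.265
finger_force: 58.6
```

jog_arm --series '[[[1, 0, 0, 0, 0], [1, 0, 0, 0, 0], [1, 0, 0, 0, 0]]]'

```text
t: 16.08
tcp_pos: [0.6074, 0.1237, 0.1274]
ee_rot: [179.9, -0.0, 90.0]
contact_force: [-2.4, 1.1, 5.5]
grip_width: 0.258
finger_force: 58.6
```

jog_arm --series '[[[1, 0, 0, -0.2, 0], [1, 0, 0, -0.2, 0], [1, 0, 0, -0.12, 0], [1, 0, 0, 0, 0], [1, 0, 0, 0, 0]]]'

```text
t: 16.5
tcp_pos: [0.6072, 0.1236, 0.1379]
ee_rot: [-180.0, -0.0, 90.0]
contact_force: [3.0, 1.7, -9.9]
grip_width: 0.257
finger_force: 60.6
```

jog_arm --series '[[[1, -0.3, 0, 0, 0], [1, -0.5, 0, 0, 0], [1, -0.5, 0, 0, 0], [1, -0.5, 0, 0, 0], [1, -0.4, 0, 0, 0]]]'

```text
t: 16.92
tcp_pos: [0.6072, 0.0676, 0.1383]
ee_rot: [180.0, -0.1, 90.0]
contact_force: [3.3, 5.2, -10.9]
grip_width: 0.259
finger_force: 60.6
```

jog_arm --series '[[[1, -0.3, 0, 0, 0], [1, -0.2, 0, 0, 0], [1, 0, 0, 0, 0], [1, 0, 0, 0, 0], [1, 0, 0, 0, 0]]]'

```text
t: 17.33
tcp_pos: [0.6071, 0.0545, 0.1385]
ee_rot: [-180.0, 0.1, 90.0]
contact_force: [2.6, -2.5, -10.5]
grip_width: 0.261
finger_force: 60.6
```

jog_arm --series '[[[1, -0.03, 0, 0, 0], [1, 0, 0, 0, 0], [1, 0, 0, 0.1, 0], [1, 0, 0, 0.1, 0], [1, 0, 0, 0, 0]]]'

```text
t: 17.75
tcp_pos: [0.6072, 0.0548, 0.1333]
ee_rot: [180.0, 0.1, 90.0]
contact_force: [3.0, -4.7, -8.9]
grip_width: 0.258
finger_force: 60.8
```

jog_arm --series '[[[1, 0, 0, 0.1, 0], [1, 0, 0, 0.1, 0], [1, 0, 0, 0.1, 0], [1, 0, 0, 0, 0], [1, 0, 0, 0, 0]]]'

```text
t: 18.17
tcp_pos: [0.6073, 0.0549, 0.1274]
ee_rot: [179.9, 0.0, 90.0]
contact_force: [-0.6, -5.1, 3.3]
grip_width: 0.259
finger_force: 62.0
```

jog_arm --series '[[[1, 0, 0, 0.08, 0], [1, 0, 0, 0.04, 0], [1, 0, 0, 0, 0], [1, 0, 0, 0, 0]]]'

```text
t: 18.5
tcp_pos: [0.6075, 0.0549, 0.1273]
ee_rot: [179.8, 0.0, 90.0]
contact_force: [-4.6, -4.5, 18.4]
grip_width: 0.262
finger_force: 63.7
```

Run:
```python
from h import *
for c in ['top','scene']:
    im=cam(c); p=pts(im)
    for n,x0,x1,y0,y1,z0,z1 in [('screws',.57,.65,-.01,.04,.124,.14),('coverknob',.59,.63,-.05,.01,.116,.13),('plate',.57,.66,-.065,-.03,.09,.101)]:
        q=p[(p[:,0]>x0)&(p[:,0]<x1)&(p[:,1]>y0)&(p[:,1]<y1)&(p[:,2]>z0)&(p[:,2]<z1)]
        print(c,n,len(q),np.round(np.median(q,0),4) if len(q) else '')
    im['frame']=cv2.resize(im['frame'][120:240,240:400],None,fx=5,fy=5,interpolation=2) if c=='scene' else im['frame']; save(im,c+'5.png')
im=cam('wrist'); save(im,'w5.png'); p=pts(im)
q=p[(np.hypot(p[:,0]-.607,p[:,1]+.023)<.036)&(abs(p[:,2]-.096)<.004)]
print(len(q),np.round(np.median(q,0),4))
print(sense()['tcp_pos'],sense()['contact_force'],sense()['t'])
```

```text
top screws 22 [0.5913 0.0197 0.1272]
top coverknob 52 [ 0.6079 -0.0285  0.1213]
top plate 281 [ 0.6071 -0.0452  0.0963]
scene screws 15 [0.6267 0.0184 0.1275]
scene coverknob 33 [ 0.607  -0.0308  0.1205]
scene plate 161 [ 0.6057 -0.0461  0.0962]
1332 [ 0.6071 -0.0031  0.0955]
[0.60745589 0.05491203 0.12724385] [-4.07848701 -5.14234862 18.29176397] 18.65
```

View pics/scene5.png

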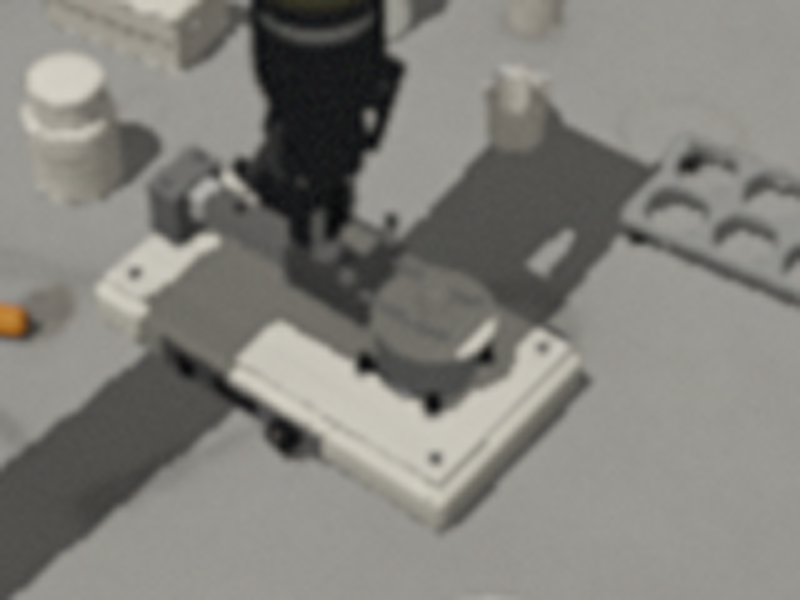

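The pin stops hard at its home height. The slide reads about 68 mm and the cover knob seems shifted, so I'll measure the cover more carefully.

Run:
```python
from h import *
for c in ['top','scene','wrist']:
    im=cam(c); p=pts(im)
    for n,x0,x1,y0,y1,z0,z1 in [('coverknob',.59,.63,-.05,.01,.116,.13),('plate',.55,.66,-.08,.02,.09,.100),('cup',.55,.66,-.08,.03,.06,.09)]:
        q=p[(p[:,0]>x0)&(p[:,0]<x1)&(p[:,1]>y0)&(p[:,1]<y1)&(p[:,2]>z0)&(p[:,2]<z1)]
        if len(q)>5: print(c,n,len(q),np.round(q.min(0),4),np.round(q.max(0),4))
        if n=='plate': print(np.round(np.linalg.lstsq(np.c_[q[:,:2]-[.607,-.023],np.ones(len(q))],q[:,2],rcond=None)[0],4))
    f=np.vstack([im['frame']]); 
    if c=='top': crop=cv2.resize(f[140:210,240:340],None,fx=4,fy=4,interpolation=2)
    if c=='wrist': 
        w=cv2.resize(f,(640,400)); out=np.zeros((580,640,3),np.uint8); out[:280,:400]=crop; out[280:]=cv2.resize(f[200:400],(640,300)); cv2.imwrite('pics/mix6.png',out[:,:,::-1])
```

```text
top coverknob 52 [ 0.6    -0.0381  0.1165] [ 0.6177 -0.0188  0.1256]
top plate 580 [ 0.5718 -0.0649  0.0907] [0.6448 0.014  0.0999]
[-0.0036  0.0037  0.096 ]
top cup 16 [ 0.5788 -0.0502  0.0603] [0.6221 0.0298 0.0898]
scene coverknob 32 [ 0.5975 -0.0409  0.1161] [ 0.6175 -0.0231  0.1258]
scene plate 308 [ 0.573  -0.0675  0.0903] [0.6459 0.0186 0.1   ]
[ 0.003 -0.015  0.096]
scene cup 131 [ 0.5763 -0.058   0.06  ] [0.6351 0.0277 0.09  ]
wrist plate 1324 [ 0.5869 -0.0144  0.0936] [0.628  0.0083 0.1   ]
[-0.0044  0.0697  0.0945]
```

View pics/mix6.png

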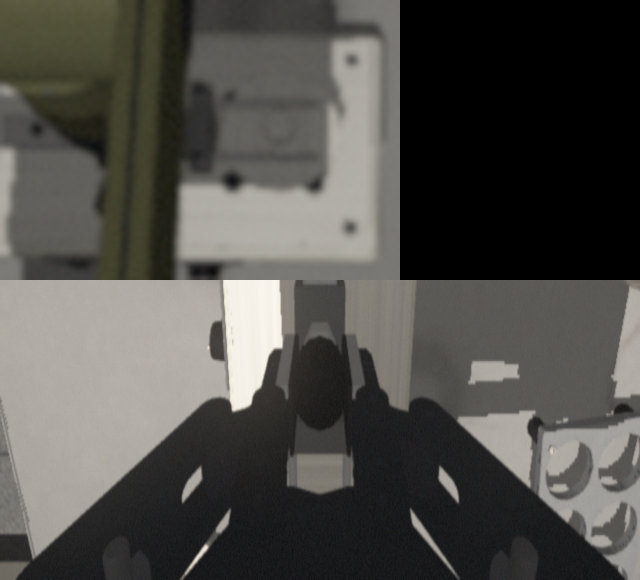

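The cover, and so the cup, has been dragged about 6 mm toward -y, too near the 6 mm limit. With the pin home I'll release the plunger, grip the top of the cover's knob, ease it back about 5 mm, and then grip the plunger again.

jog_arm --series '[[[0.8, 0, 0, -0.15, 0], [0.5, 0, 0, 0, 0], [0.45, 0, 0, 0, 0], [0.45, 0, 0, -0.5, 0], [0.45, 0, 0, -1, 0]]]'

```text
t: 19.22
tcp_pos: [0.6042, 0.0563, 0.1616]
ee_rot: [-179.6, -0.1, 90.0]
contact_force: [0.4, -0.1, -0.5]
grip_width: 0.55
finger_force: 0.0
```

jog_arm --series '[[[0.45, -0.6, 0, 0, 0], [0.45, -1, 0, 0, 0], [0.45, -1, 0, 0, 0], [0.45, -0.6, 0, 0, 0], [0.45, -0.17, 0, 0, 0]]]'

```text
t: 19.63
tcp_pos: [0.6069, -0.031, 0.164]
ee_rot: [-180.0, -0.0, 89.9]
contact_force: [0.9, -0.2, -0.2]
grip_width: 0.548
finger_force: 0.0
```

jog_arm --series '[[[0.45, 0, 0, 0, 0], [0.45, 0, 0, 0, 0], [0.45, 0, 0, 0, 0]]]'

```text
t: 19.88
tcp_pos: [0.6069, -0.0279, 0.164]
ee_rot: [-180.0, -0.1, 90.0]
contact_force: [-0.5, 0.3, -0.5]
grip_width: 0.549
finger_force: 0.0
```

```bash
python3 - wrist7 <<'E'
import sys; exec(open('w.py').read())
box('pknob',.58,.64,.03,.08,.129,.15)
box('screws',.57,.65,-.01,.04,.12,.131)
box('coverknob',.59,.63,-.05,.01,.116,.13)
im=cam('top');p=pts(im)
box('T coverknob',.59,.63,-.05,.01,.116,.13)
im=cam('scene');p=pts(im)
box('S coverknob',.59,.63,-.05,.01,.116,.13)
E
```

```text
[0.607 0.043 0.289] [163.8  -0.   -0. ] [ 0.6069903  -0.02786035  0.16411503] [-1.79978180e+02 -3.94980121e-02  9.00516120e+01]
pknob 1936 med [0.6071 0.0542 0.1351] circ [0.6072 0.0541] 0.0126 rect [array([0.6074, 0.0541]), array([0.0241, 0.0245]), np.float64(10.2574)]
screws 446 med [0.6073 0.0204 0.1275] circ [0.6074 0.021 ] 0.0253 rect [array([0.6074, 0.0202]), array([0.0504, 0.0087]), np.float64(0.1264)]
coverknob 780 med [ 0.6065 -0.027   0.1211] circ [ 0.6068 -0.0284] 0.0097 rect [array([ 0.6068, -0.028 ]), array([0.019, 0.019]), np.float64(46.2645)]
T coverknob 0
S coverknob 33 med [ 0.6065 -0.0309  0.1211] circ [ 0.6084 -0.0304] 0.0105 rect [array([ 0.6083, -0.0303]), array([0.019 , 0.0168]), np.float64(76.8837)]
```

jog_arm --series '[[[0.5, 0, 0, 0.5, 0], [0.5, 0, 0, 0.6, 0], [0.5, 0, 0, 0.26, 0], [0.5, 0, 0, 0, 0], [0.5, 0, 0, 0, 0]]]'

```text
t: 20.45
tcp_pos: [0.6068, -0.0286, 0.13]
ee_rot: [-179.9, -0.0, 90.0]
contact_force: [-0.4, -0.1, 0.7]
grip_width: 0.499
finger_force: 0.0
```

jog_arm --series '[[[0.7, 0, 0, 0, 0], [0.8, 0, 0, 0, 0], [0.8, 0, 0, 0, 0], [0.8, 0, 0, 0, 0], [0.8, 0, 0, 0, 0]]]'

```text
t: 20.87
tcp_pos: [0.607, -0.029, 0.1312]
ee_rot: [180.0, 0.0, 90.0]
contact_force: [-2.8, 0.2, 5.7]
grip_width: 0.211
finger_force: 32.4
```

jog_arm --series '[[[0.8, 0.05, 0, 0, 0], [0.8, 0.06, 0, 0, 0], [0.8, 0.06, 0, 0, 0], [0.8, 0.04, 0, 0, 0], [0.8, 0, 0, 0, 0]]]'

```text
t: 21.28
tcp_pos: [0.6074, -0.0268, 0.1319]
ee_rot: [179.9, 0.3, 90.1]
contact_force: [-2.8, -7.9, 9.1]
grip_width: 0.207
finger_force: 32.7
```

jog_arm --series '[[[0.8, 0, 0, -0.06, 0], [0.8, 0.04, 0, 0, 0], [0.8, 0, 0, 0, 0], [0.8, 0, 0, 0, 0]]]'

```text
t: 21.62
tcp_pos: [0.6073, -0.0254, 0.1325]
ee_rot: [180.0, 0.3, 90.0]
contact_force: [-2.9, -6.3, 3.7]
grip_width: 0.208
finger_force: 32.4
```

jog_arm --series '[[[0.8, 0.05, 0, -0.01, 0], [0.8, 0.04, 0, 0, 0], [0.8, 0, 0, 0, 0], [0.8, 0, 0, 0, 0]]]'

```text
t: 21.95
tcp_pos: [0.6074, -0.0237, 0.133]
ee_rot: [179.9, 0.3, 90.0]
contact_force: [-2.3, -7.9, 5.0]
grip_width: 0.21
finger_force: 32.6
```

jog_arm --series '[[[0.6, 0, 0, 0, 0], [0.5, 0, 0, 0, 0], [0.5, 0, 0, -0.6, 0], [0.5, -0.1, 0, -0.7, 0], [0.5, 0, 0, 0, 0]]]'

```text
t: 22.37
tcp_pos: [0.6096, -0.0231, 0.1675]
ee_rot: [179.6, 0.0, 90.0]
contact_force: [0.9, -1.1, 0.9]
grip_width: 0.499
finger_force: 0.0
```

```bash
python3 - wrist8 <<'E'
import sys; exec(open('w.py').read())
box('pknob',.58,.64,.03,.08,.129,.15)
box('screws',.57,.65,-.01,.04,.1235,.131)
box('coverknob',.59,.63,-.05,.01,.116,.13)
k=lambda p:p[(np.hypot(p[:,0]-.607,p[:,1]+.023)<.036)&(abs(p[:,0]-.607)<.012)&(p[:,2]>.09)&(p[:,2]<.101)]
def pl():
    q=k(p); print('plate',len(q), np.round(np.linalg.lstsq(np.c_[q[:,:2]-[.607,-.023],np.ones(len(q))],q[:,2],rcond=None)[0],4) if len(q)>9 else '')
pl()
for c in ('top','scene'):
    im=cam(c);p=pts(im); pl(); box('plateall',.56,.66,-.075,-.02,.09,.1); box(c+'coverknob',.59,.63,-.05,.01,.116,.13)
E
```

```text
[0.609 0.048 0.293] [163.7  -0.4  -0. ] [ 0.60886187 -0.02291166  0.16617677] [1.79732495e+02 7.58233902e-04 8.99951474e+01]
pknob 1800 med [0.6074 0.0537 0.1352] circ [0.6074 0.0538] 0.0125 rect [array([0.6073, 0.0538]), array([0.0244, 0.0242]), np.float64(33.3801)]
screws 421 med [0.6239 0.0202 0.1274] circ [0.6073 0.0192] 0.0253 rect [array([0.6073, 0.0199]), array([0.0503, 0.0088]), np.float64(0.1847)]
coverknob 752 med [ 0.607  -0.0243  0.1211] circ [ 0.6073 -0.0255] 0.01 rect [array([ 0.6072, -0.0254]), array([0.019, 0.019]), np.float64(42.9331)]
plate 2289 [ 0.0014 -0.0031  0.0954]
plate 52 [-0.056  -0.0409  0.0952]
plateall 78 med [ 0.5896 -0.0406  0.0959] circ [ 0.5955 -0.0416] 0.0228 rect [array([ 0.5959, -0.0396]), array([0.0186, 0.0448]), np.float64(77.5658)]
topcoverknob 0
plate 100 [-0.0282 -0.0111  0.0963]
plateall 192 med [ 0.6044 -0.0411  0.0962] circ [ 0.6086 -0.0294] 0.0371 rect [array([ 0.609 , -0.0425]), array([0.0441, 0.0734]), np.float64(89.9245)]
scenecoverknob 32 med [ 0.6063 -0.0286  0.1211] circ [ 0.6074 -0.0273] 0.0104 rect [array([ 0.6084, -0.0271]), array([0.0178, 0.0182]), np.float64(78.8673)]
```

View pics/wrist8.png

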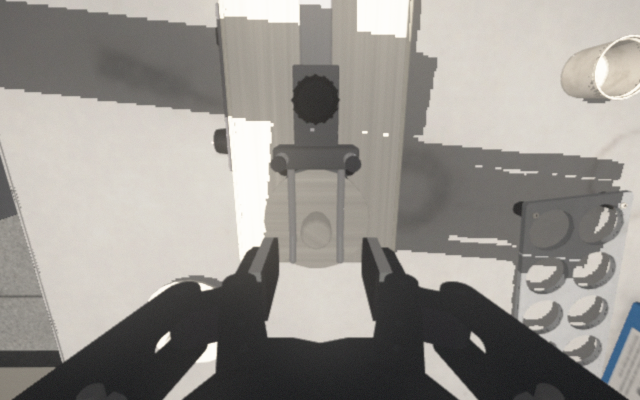

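The picture shows the tines on either side of the cover's knob (316,232) and the plunger knob at (316,98). The cover is seated and level, about 3 mm from centre. Now I'll grip the plunger again.

jog_arm --series '[[[0.4, 0.5, 0, 0, 0], [0.4, 0.9, 0, 0, 0], [0.4, 0.9, 0, 0, 0], [0.4, 0.6, 0, 0, 0], [0.4, 0.17, 0, 0, 0]]]'

```text
t: 22.93
tcp_pos: [0.6063, 0.0568, 0.1636]
ee_rot: [-179.9, -0.1, 90.1]
contact_force: [0.3, -1.0, 0.1]
grip_width: 0.598
finger_force: 0.0
```

jog_arm --series '[[[0.4, 0, 0, 0, 0], [0.4, 0, 0, 0, 0], [0.4, 0, 0, 0, 0]]]'

```text
t: 23.18
tcp_pos: [0.607, 0.0531, 0.1644]
ee_rot: [-180.0, 0.0, 90.0]
contact_force: [0.6, -0.2, 0.4]
grip_width: 0.6
finger_force: 0.0
```

jog_arm --series '[[[0.4, 0.02, 0, 0.4, 0], [0.4, 0, 0, 0.6, 0], [0.4, 0, 0, 0.4, 0], [0.4, 0, 0, 0.12, 0], [0.4, 0, 0, 0, 0]]]'

```text
t: 23.6
tcp_pos: [0.606, 0.0537, 0.1249]
ee_rot: [-179.8, 0.0, 90.0]
contact_force: [-0.5, 0.2, -0.3]
grip_width: 0.604
finger_force: 0.0
```

jog_arm --series '[[[0.5, 0, 0, 0, 0], [0.7, 0, 0, 0, 0], [1, 0, 0, 0, 0], [1, 0, 0, 0, 0], [1, 0, 0, 0, 0]]]'

```text
t: 24.02
tcp_pos: [0.6073, 0.0542, 0.1274]
ee_rot: [179.9, 0.0, 90.0]
contact_force: [-1.0, -0.2, 3.6]
grip_width: 0.258
finger_force: 58.7
```

jog_arm --series '[[[1, 0, 0, 0, 0], [1, 0, 0, 0, 0], [1, 0, 0, 0.03, 0], [1, 0, 0, 0, 0], [1, 0, 0, 0, 0]]]'

```text
t: 24.43
tcp_pos: [0.6074, 0.0542, 0.1274]
ee_rot: [179.9, 0.0, 90.0]
contact_force: [-3.2, -1.1, 8.5]
grip_width: 0.262
finger_force: 59.5
```

```bash
python3 - wrist9 <<'E'
import sys; exec(open('w.py').read())
im=cam('scene');p=pts(im)
box('screws',.57,.65,-.01,.04,.1235,.131)
box('coverknob',.59,.63,-.05,.01,.116,.13)
im=cam('top');p=pts(im)
box('Tcoverknob',.59,.63,-.05,.01,.116,.13)
print(sense()['contact_force'],sense()['finger_force'])
E
```

```text
[0.607 0.126 0.253] [ 1.637e+02 -1.000e-01 -0.000e+00] [0.60739996 0.0541633  0.12736309] [1.79912249e+02 1.30217326e-02 9.00085876e+01]
screws 19 med [0.6116 0.0197 0.1282] circ [0.6086 0.0177] 0.026 rect [array([0.6085, 0.0176]), array([0.0405, 0.0334]), np.float64(43.6393)]
coverknob 32 med [ 0.6074 -0.03    0.1214] circ [ 0.6076 -0.0268] 0.0104 rect [array([ 0.6078, -0.0268]), array([0.0205, 0.0149]), np.float64(70.1828)]
Tcoverknob 54 med [ 0.6087 -0.0262  0.1214] circ [ 0.6093 -0.026 ] 0.0099 rect [array([ 0.6091, -0.026 ]), array([0.0175, 0.0193]), np.float64(1.3995)]
[-3.39643947 -0.80241482  9.46419858] 59.51456844806671
```

The pin is home with 9 N of downward hold. The slide is at about 69.5 mm and the cover is seated within about 3 mm of centre. I'm handing it in.

```bash
python3 -c "
from bench import *
print(hand_in())"
```

```text
the job is handed in; nothing more can be done
None
```

I handed the job in with the cover seated level on the cup, the fork pinned over it in the next hole, and the gripper holding the plunger's knob down. The fork's slide had shifted the cover about 6 mm, so I moved it back to about 3 mm off centre; no verdict came back.

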